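Fit the battery pack, switch the isolator on and shut the box

TASK

Take the battery pack out of the charger, stand it upright on the bench and let go so that you can take it again the other way, then set it fully down in the bay of the battery box and let go. Then flip the isolator toggle in the box over its centre until it snaps across, and last shut the box's cover so that the two halves meet edge to edge. Do not disturb the other things on the bench.

Things in the scene. Friction and masses are not known exactly. Their poses are not given: they have to be found in the camera images.
- pack: battery pack: grey plastic block with a darker band near the top, 58 (its x) by 40 (its y) by 58 tall, about 0.4 kg, loose. Origin at the centre of its underside, z up. It starts upright in the charger, its x along the charger's x. Either way round will do in the bay.
- charger: black charger fixed to the bench: base 74 (x) by 64 (y) by 12 tall, on which the pack stands. Two cheeks, 6 thick, 30 long along x and reaching 72 above the bench (2 above the pack's top), stand 2.5 beside the pack's +y and -y flanks, so the pack can be gripped only by its +x and -x ends, which are open, and lifted straight up. Origin at the centre of the underside, z up. Charger and box may stand either way round, one to the left and one to the right of the robot's x axis.
- box: grey battery box (lower shell), fixed to the bench: 128 (x) by 210 (y) by 46 tall, walls and floor 4 thick, open on top while its cover stands up. Origin at the centre of its underside; x points from its open front to the hinge at its far side, y to the left, z up. Bay at y = -28, isolator toggle at y = +66, hinge axis parallel to y at x = +64, z = +46 (mm).
- bay (a point): middle of the bay floor, in the box at (0, -28, 4); axes as the box's. The pack stands here upright with its x along the box's x (or reversed). Two end cheeks, 5 thick, 30 wide along y and 60 high above the bay floor (2 above the seated pack), leave 3 at each of the pack's x ends; two ribs 8 high and 4 thick leave 3 on its y flanks. So it must be held by its +y and -y flanks; on each side there is about 45 of free room beyond the flank at 12 and more above the bay floor.
- isolator (a joint): isolator toggle: 0 = off (lever leans 0.5 rad from upright towards the box's -x), 0.5 = upright, 1.0 = on (leans 0.5 rad to +x); it starts at 0. It is bistable: it takes about 2 N at the tip to move, and once past about 0.55 it snaps over to 1.0 by itself. Pivot in the box at (0, 66, 26), axis along the box's y.
- isolator_tip (a point): top of the steel toggle lever, 38 from the pivot, so about 59 above the bench when at rest at either end and 64 when upright. The lever is 8 to 11 thick; its black housing, 40 (x) by 26 (y), reaches 26 above the bench.
- cover (a joint): cover (upper shell) angle: 0 = shut, edge to edge with the box; 1.57 = upright; it starts between 1.7 and 1.95, leaning back past upright. Stiff hinge: it stays where it is left and takes about 1 to 3 N at its front edge to move.
- cover_edge (a point): on the cover, middle of its front top edge: 128 from the hinge line along the cover and 35 out from its rim plane (shut: at the box's front, 81 above the bench). The cover is a shell 128 by 210 by 35 deep with 4 walls, hollow side to the box. Site axes turn with the cover: when shut they are the box's.
- cone: bystander: grey thread cone standing upright, 76 across, 128 tall; origin at the centre of its foot.
- hammer: bystander: hammer lying on the bench near the left edge; origin at its underside.
- block: bystander: wooden block 90 by 45 by 22 lying on the bench near the right edge; origin at the centre of its underside.
Mind the look-alikes: they are no part of the job. Of the things that look like the pack, the largest one is meant. Of the things shaped like the charger, the black one is meant.

How it is judged:
By the outcome, as a careful person would: the job done as asked, in the order asked, and still so for the second after the job is handed in, with the robot touching nothing.
It also fails if it takes over 72 s, if anything falls off the work surface, if the arm or the gripper's body presses on something with over 40 N, if the wrist force passes 120 N, or if a joint passes its speed limit or range.

ROBOT

A 7-joint arm with a two-finger parallel gripper is mounted at the origin on the work surface. World frame = base frame: x ahead of the robot, y to its left, z up, the work surface at z = 0. Lengths are in m, angles in rad, forces in N, time in s.
With the tool pointing down it reaches from about 0.35 to 0.9 m from the base axis. Payload 8.1 kg.
Tool frame: the origin (TCP) lies midway between the tips of the shut fingers; the grasp point (between the pads) lies behind it (hold_point_z is the z of the grasp point in the tool frame, in m); z points along the fingers, y is the line along which they close (so a half turn about z gives the same grasp; the last joint's range is limited). The gripper opens to 92 mm and grips with 3 to 60 N. Pads are 19 mm wide; open, the fingers measure 130 mm over their backs; the gripper's body (75 mm by 190 mm) begins 47 mm behind the grasp point.
Start: joints at [-1.413, 0.434, 0.025, 1.573, -0.012, 1.134, -0.075], TCP at [0.161, 0.604, 0.189] pointing down, gripper open.
Joint ranges: [-2.62, 2.62], [-0.44, 2.09], [-1.27, 1.32], [0.08, 2.57], [-1.32, 4.46], [0.12, 2], [-2.74, 2.74]. Speed limits (rad/s): [2.22, 2.22, 3.01, 3.01, 3.14, 3.14, 3.14].

INTERFACE

Orientations are given as a 3x3 rotation matrix whose columns are the frame's x, y, z axes.
In Python, from workcell import * gives the robot as it stands. The module is installed in compiled form; this text tells all that it offers.
- The arm moves only by the shell command python3 -m pendant 'ROWS' [FORCE]. ROWS is a JSON object of lists of equal length, an entry for each row: "linear": the shift along the tool's x, y, z scaled (see below), a list of three; "dr": the turn, a rotation vector about the tool's x, y, z scaled (see below), a list of three; "grip": the gripper's target within -1 to 1 (fully open at 1, half-way at 0, shut at -1). In form: {"linear": [[x, y, z], ...], "dr": [[wx, wy, wz], ...], "grip": [grip, ...]}. A call has 1 to 10 rows; each row is the pose to reach, as a shift and turn from the pose commanded when the call began, along the tool's axes at that moment; what a row does not reach only later rows make up. The controller multiplies each number of a shift by 0.08 m and each number of a turn by 90 degrees. A row lasts 1/10 s, in which the tool goes at most 50 mm and 8.59 degrees, less where a joint would pass 70% of its speed; a pose out of reach is approached as far as the arm can. A call with a number of a shift or a turn outside -1 to 1 is refused whole. A call with a gripper value outside its range is refused whole. The fingers move at their own pace and stop on an object; FORCE is the grip in N (left out, the last holds). Time passes only in rows, so rows that repeat a pose let the fingers close. It gives the time, the measured TCP pose, the force, the opening and the grip force at its end, in the units of the state.
- get_state(): the state, without advancing time (a new reading comes with each control period).
- snapshot(name): name is "side" or "top" or "wrist"; returns a dict with "image" (400x640x3 uint8, red, green, blue), "z_map" (400x640 float32, m along the optical axis (not along the pixel's ray), 0 where there is no reading), "camera_matrix" (3x3 intrinsics, pixels), "origin" and "orientation" of the camera in the world; the wrist camera has in their place "T_tool_cam" (4x4, takes a point from camera to tool coordinates, whose origin is the TCP and whose axes are the flange's). Camera axes: x right, y down, z forward; pixel columns grow to the right and rows downward; lengths in m; the calibration is good to about 2 mm. A picture is of the moment at which its call begins: read the wrist's pose just before it.
- job_done(): hands the job in; it is judged then, once.
The state is a dict: "t": time; "qpos": joint angles; "qvel": joint speeds; "joint_torque": joint torques, N m; "position": TCP position; "orientation": TCP orientation; "contact_force": force on the tool from outside, world axes, zero at the start; "wrist_torque": the same for the moment, N m; "width": finger opening in m; "gripper_force": force on a finger pad.
Only numpy, scipy, OpenCV 4.12 (cv2) and the standard library are available. Lean on these libraries where they do the work, as an engineer would, in place of code of your own. Each camera call takes 0.05 s, during which the arm holds its last target. There are 200 camera calls.

## Working session

There is one attempt and no reset: what is moved stays moved. The work goes in short steps, Python scripts to look and compute and a shell command to move; the robot and the scene stay as the last step left them, time stands still between calls to the robot, and variables do not carry over. Pictures are saved under pics/ and viewed, at most 10 in all, crops included, and the job is handed in when it is done.

```bash
mkdir -p pics
cat > h.py <<'E'
import numpy as np, cv2
from workcell import *
def cloud(n):
    st=get_state(); s=snapshot(n); z=s["z_map"]; K=np.array(s["camera_matrix"])
    v,u=np.mgrid[0:z.shape[0],0:z.shape[1]]
    P=np.stack([(u-K[0,2])/K[0,0]*z,(v-K[1,2])/K[1,1]*z,z],-1)
    if n=="wrist":
        T=np.array(s["T_tool_cam"]); P=P@T[:3,:3].T+T[:3,3]
        P=P@np.array(st["orientation"]).T+np.array(st["position"])
    else: P=P@np.array(s["orientation"]).T+np.array(s["origin"])
    P[z==0]=np.nan
    return s["image"],P
def save(n,im): cv2.imwrite("pics/"+n,im[...,::-1])
E
python3 - <<'E'
from h import *
s=get_state(); print({k:np.round(v,3).tolist() for k,v in s.items()})
a,P=cloud("top"); save("top.png",a); np.save("top.npy",P)
b,Q=cloud("side"); save("side.png",b); np.save("side.npy",Q)
print(dir(__import__("workcell")))
E
```

```text
{'t': 0.0, 'qpos': [-1.413, 0.435, 0.025, 1.574, -0.012, 1.134, -0.075], 'qvel': [-0.0, -0.0, -0.001, -0.001, 0.001, 0.001, 0.002], 'joint_torque': [0.0, -66.784, 0.986, -31.446, -0.06, 0.043, 0.0], 'position': [0.161, 0.603, 0.189], 'orientation': [[-0.966, 0.258, -0.0], [0.258, 0.966, -0.002], [-0.0, -0.002, -1.0]], 'contact_force': [-0.368, -0.696, -0.012], 'wrist_torque': [-0.008, -0.02, 0.039], 'gripper_force': 0.0, 'width': 0.092}
['PlanningError', '__builtins__', '__cached__', '__doc__', '__file__', '__loader__', '__name__', '__package__', '__spec__', 'get_state', 'hold_point_z', 'job_done', 'snapshot']
```

View pics/top.png

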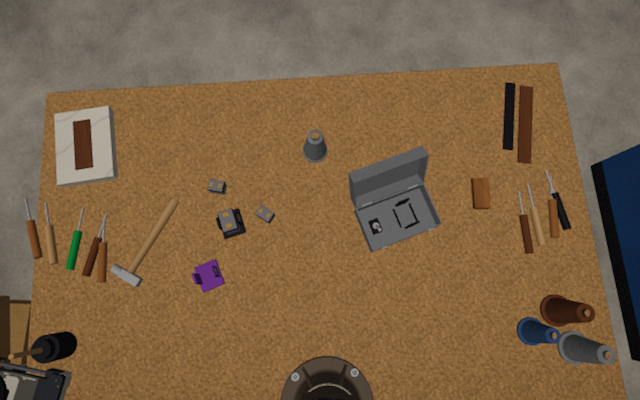

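View pics/side.png

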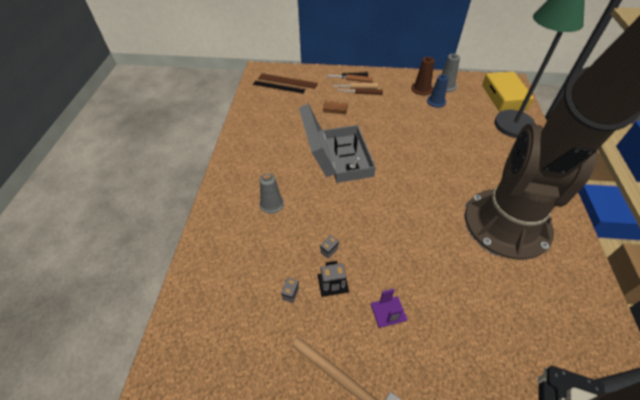

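The top view shows three pack-like grey blocks: one in the black charger at (229,220), and small ones at (216,186) and (265,213). The one in the charger looks largest. There are two charger shapes, a black one at (230,222) and a purple one at (208,276), so the black one is meant. The box is at (397,215), the cone at (315,145), the hammer at (150,240) and the block at (481,193). Next I measure and confirm with a crop.

Run:
```python
from h import *
a=cv2.imread("pics/top.png")
c=np.hstack([cv2.resize(a[165:300,180:290],None,fx=3.6,fy=3.6,interpolation=3)[:480], cv2.resize(a[145:255,340:445],None,fx=3.6,fy=3.6,interpolation=3)[:396].copy() if 0 else cv2.resize(a[140:275,340:450],None,fx=3.6,fy=3.6,interpolation=3)[:480]])
cv2.imwrite("pics/crop.png",c); print(c.shape)
P=np.load("top.npy")
for n,(u,v) in dict(pack=(229,220),s1=(216,186),s2=(265,213),bench=(300,250),cone=(315,133),block=(481,193)).items(): print(n,P[v,u].round(3))
def rect(n,m):
    q=P[m][:,:2]; r=cv2.minAreaRect((q*1000).astype(np.float32)); print(n,m.sum(),r)
z=P[...,2]; v,u=np.mgrid[0:400,0:640]
rg=lambda a,b,c,d:(u>=a)&(u<b)&(v>=c)&(v<d)
rect("packtop",rg(205,250,198,245)&(z>.06)&(z<.08))
rect("cheeks+pack all>.03",rg(205,250,198,245)&(z>.03))
rect("s1",rg(205,230,175,197)&(z>.02)); rect("s2",rg(252,280,200,226)&(z>.02))
m=rg(345,445,140,252)
rect("boxrim",m&(z>.04)&(z<.05)); rect("box all",m&(z>.03)&(z<.055)); 
q=P[m&(z>.06)]; print("cover pts",q.min(0),q.max(0))
rect("cone",rg(295,335,120,165)&(z>.01))
```

```text
(480, 792, 3)
pack [0.499 0.229 0.07 ]
s1 [0.603 0.268 0.045]
s2 [0.517 0.134 0.042]
bench [ 0.411  0.043 -0.002]
cone [ 0.763 -0.023 -0.006]
block [ 0.537 -0.486  0.027]
packtop 390 ((498.55767822265625, 233.53289794921875), (58.385276794433594, 56.772300720214844), 14.358003616333008)
cheeks+pack all>.03 464 ((498.5130920410156, 232.68170166015625), (58.706268310546875, 58.222686767578125), 16.102453231811523)
s1 208 ((604.8074340820312, 270.0611572265625), (45.72916030883789, 30.902191162109375), 75.94318389892578)
s2 196 ((515.5794677734375, 134.7347869873047), (45.90894317626953, 30.648303985595703), 53.744293212890625)
boxrim 1107 ((498.2833557128906, -233.6573028564453), (166.13656616210938, 212.0794677734375), 17.088594436645508)
box all 1522 ((499.86090087890625, -233.15625), (170.52220153808594, 212.06930541992188), 17.118989944458008)
cover pts [ 0.44550065 -0.316039    0.06005429] [ 0.64677415 -0.09780498  0.16941864]
cone 501 ((698.1785888671875, -17.17157745361328), (68.05614471435547, 53.70370864868164), 87.22766876220703)
```

View pics/crop.png

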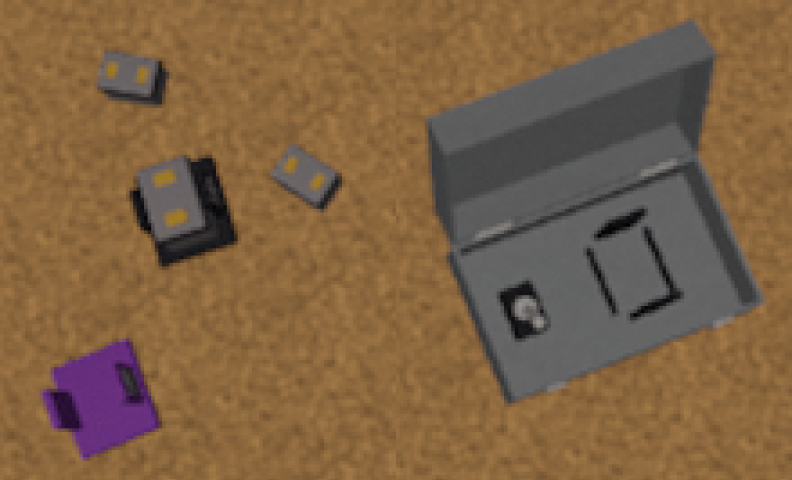

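The crop confirms it. The block in the black charger has a 58 mm top against 46 mm for the two small ones, and the charger is the black one (the purple one is empty). Box and charger yaw are both about +15 to 17°. I'm moving above the pack.

```bash
p='python3 -m pendant'
$p '{"linear":[[-0.44,-0.28,-0.12],[-0.88,-0.57,-0.25],[-0.88,-0.57,-0.25]],"dr":[[0,0,0],[0,0,0],[0,0,0]],"grip":[1,1,1]}' 10
for i in 1 ; do $p '{"linear":[[-0.44,-0.28,-0.12],[-0.88,-0.57,-0.25],[-0.88,-0.57,-0.25]],"dr":[[0,0,0],[0,0,0],[0,0,0]],"grip":[1,1,1]}'; done
$p '{"linear":[[-0.44,-0.28,-0.12],[-0.88,-0.57,-0.25],[-0.88,-0.57,-0.25]],"dr":[[0,0,0],[0,0,0],[0,0,0]],"grip":[1,1,1]}'
$p '{"linear":[[-0.44,-0.28,0],[-0.88,-0.57,0],[-0.88,-0.57,0]],"dr":[[0,0,0],[0,0,0],[0,0,0]],"grip":[1,1,1]}'
$p '{"linear":[[-0.44,-0.28,0],[-0.88,-0.57,0],[-0.88,-0.57,0]],"dr":[[0,0,0],[0,0,0],[0,0,0]],"grip":[1,1,1]}'
$p '{"linear":[[-0.44,-0.28,0],[-0.88,-0.57,0],[-0.88,-0.57,0],[-0.88,-0.57,0],[-0.88,-0.57,0],[-0.88,-0.57,0],[-0.88,-0.57,0],[-0.88,-0.57,0],[-0.88,-0.57,0],[-0.88,-0.57,0]],"dr":[[0,0,0.09],[0,0,0.18],[0,0,0.27],[0,0,0.36],[0,0,0.45],[0,0,0.54],[0,0,0.63],[0,0,0.66],[0,0,0.66],[0,0,0.66]],"grip":[1,1,1,1,1,1,1,1,1,1]}'
cat >> h.py <<'E'
def rect(P,m):
    q=P[m][:,:2]; return m.sum(),np.round(cv2.minAreaRect((q*1000).astype(np.float32))[0],1),cv2.minAreaRect((q*1000).astype(np.float32))[1:]
def shift(target):
    "tool-axis units to world target"
    s=get_state(); return np.round(np.array(s["orientation"]).T@(np.array(target)-s["position"])/0.08,3)
E
python3 - <<'E'
from h import *
print(hold_point_z); s=get_state(); print(s["position"],s["orientation"],s["qpos"])
a,P=cloud("wrist"); save("w1.png",a); np.save("w1.npy",P)
z=P[...,2]; near=np.hypot(P[...,0]-.5,P[...,1]-.233)<.06
m=near&(z>.06)&(z<.085); print(rect(P,m)); print(np.nanmedian(z[m]))
E
```

```text
t: 0.4
position: [0.2234, 0.5377, 0.2107]
orientation: [[-0.964, 0.266, 0.003], [0.266, 0.964, -0.001], [-0.003, 0.0, -1.0]]
contact_force: [0.5, 0.1, -0.7]
width: 0.0917
gripper_force: 0.0
t: 0.7
position: [0.2791, 0.4755, 0.2307]
orientation: [[-0.964, 0.266, 0.003], [0.266, 0.964, -0.0], [-0.003, 0.0, -1.0]]
contact_force: [1.1, -0.7, -0.1]
width: 0.0917
gripper_force: 0.0
t: 1.0
position: [0.3349, 0.4132, 0.2507]
orientation: [[-0.964, 0.266, 0.003], [0.266, 0.964, -0.0], [-0.003, 0.001, -1.0]]
contact_force: [0.6, -0.2, 0.8]
width: 0.0917
gripper_force: 0.0
t: 1.3
position: [0.3901, 0.3504, 0.2493]
orientation: [[-0.964, 0.266, 0.002], [0.266, 0.964, -0.002], [-0.002, -0.002, -1.0]]
contact_force: [0.2, 0.2, -0.4]
width: 0.0918
gripper_force: 0.0
t: 1.6
position: [0.446, 0.2882, 0.2493]
orientation: [[-0.964, 0.266, 0.002], [0.266, 0.964, -0.002], [-0.002, -0.002, -1.0]]
contact_force: [-0.3, 0.9, 0.3]
width: 0.0915
gripper_force: 0.0
t: 2.6
position: [0.4983, 0.2315, 0.2492]
orientation: [[-0.272, 0.962, -0.0], [0.962, 0.272, -0.0], [0.0, -0.0, -1.0]]
contact_force: [-0.2, -0.0, 0.1]
width: 0.0918
gripper_force: 0.0
-0.0188
[0.49827069 0.23149456 0.24917275] [[-2.72295792e-01  9.62213504e-01 -4.16314701e-04]
 [ 9.62213592e-01  2.72295797e-01 -4.74947383e-05]
 [ 6.76606646e-05 -4.13516282e-04 -9.99999912e-01]] [-0.86062481  0.27042234  0.42548796  1.6951566  -0.11864419  1.20188683
 -0.13010379]
(np.int64(2144), array([501.5, 236.9]), ((57.64141845703125, 57.34992218017578), 14.826433181762695))
0.06955114978193487
```

View pics/w1.png

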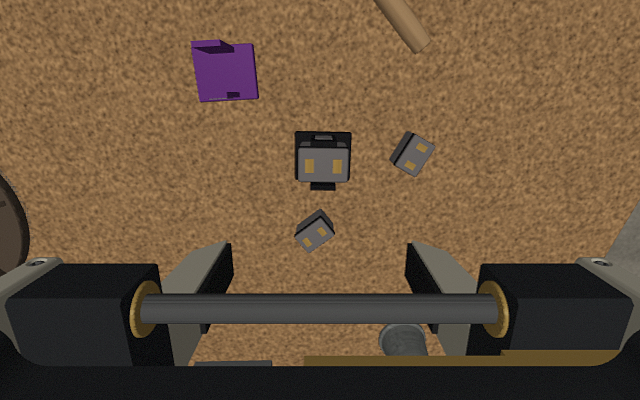

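Wrist view: the pack is at (323,165) in the black charger, aligned with the image. The centre is (0.5015, 0.237), top height is 0.0696 (expected 0.070) and yaw is 14.8°. I go down and grip its x ends.

```bash
p='python3 -m pendant'
$p '{"linear":[[0.054,0.057,0.5],[0.054,0.057,1],[0.054,0.057,1]],"dr":[[0,0,0.011],[0,0,0.011],[0,0,0.011]],"grip":[1,1,1]}' 25 | head -2
$p '{"linear":[[0,0,0.5],[0,0,0.9],[0,0,0.9]],"dr":[[0,0,0],[0,0,0],[0,0,0]],"grip":[1,1,1]}'
$p '{"linear":[[0,0,0.3],[0,0,0.6],[0,0,0.865],[0,0,0.865],[0,0,0.865]],"dr":[[0,0,0],[0,0,0],[0,0,0],[0,0,0],[0,0,0]],"grip":[1,1,1,1,1]}'
$p '{"linear":[[0,0,0],[0,0,0],[0,0,0],[0,0,0],[0,0,0],[0,0,0],[0,0,0],[0,0,0]],"dr":[[0,0,0],[0,0,0],[0,0,0],[0,0,0],[0,0,0],[0,0,0],[0,0,0],[0,0,0]],"grip":[-1,-1,-1,-1,-1,-1,-1,-1]}' 25
```

```text
t: 2.95
position: [0.4986, 0.2349, 0.1651]
t: 3.25
position: [0.5001, 0.2352, 0.0956]
orientation: [[-0.254, 0.967, -0.005], [0.967, 0.254, -0.003], [-0.001, -0.005, -1.0]]
contact_force: [-0.7, 0.1, -0.2]
width: 0.0917
gripper_force: 0.0
t: 3.75
position: [0.5032, 0.2366, 0.0303]
orientation: [[-0.253, 0.967, 0.002], [0.967, 0.253, 0.001], [0.001, 0.002, -1.0]]
contact_force: [-0.3, 0.3, 0.2]
width: 0.0919
gripper_force: 0.0
t: 4.55
position: [0.5019, 0.236, 0.0284]
orientation: [[-0.253, 0.967, -0.0], [0.967, 0.253, 0.0], [0.0, 0.0, -1.0]]
contact_force: [-1.9, 0.1, 6.1]
width: 0.0573
gripper_force: 25.0
```

```bash
p='python3 -m pendant'
$p '{"linear":[[0,0,-0.2],[0,0,-0.5],[0,0,-0.8],[0,0,-0.95]],"dr":[[0,0,0],[0,0,0],[0,0,0],[0,0,0]],"grip":[-1,-1,-1,-1]}' 
$p '{"linear":[[-0.1,-0.07,-0.3],[-0.4,-0.27,-0.5],[-0.78,-0.55,-0.5]],"dr":[[0,0,0],[0,0,0],[0,0,0]],"grip":[-1,-1,-1]}' | sed -n '2p;5,6p'
$p '{"linear":[[-0.4,-0.27,0],[-0.78,-0.55,0]],"dr":[[0,0,0],[0,0,0]],"grip":[-1,-1]}' | sed -n '2p;5,6p'
$p '{"linear":[[-0.4,-0.27,0],[-0.7,-0.5,0],[-0.78,-0.55,0],[-0.78,-0.55,0],[-0.78,-0.55,0]],"dr":[[0,0,-0.03],[0,0,-0.03],[0,0,-0.03],[0,0,-0.03],[0,0,-0.03]],"grip":[-1,-1,-1,-1,-1]}'
```

```text
t: 4.95
position: [0.5024, 0.2361, 0.1054]
orientation: [[-0.253, 0.967, 0.001], [0.967, 0.253, 0.001], [0.0, 0.001, -1.0]]
contact_force: [0.3, -0.7, -4.3]
width: 0.0575
gripper_force: 25.0
position: [0.4764, 0.1654, 0.1455]
width: 0.0573
gripper_force: 25.0
position: [0.4473, 0.0914, 0.1436]
width: 0.0574
gripper_force: 25.0
t: 5.95
position: [0.422, 0.0224, 0.1441]
orientation: [[-0.299, 0.954, 0.0], [0.954, 0.299, 0.0], [0.0, 0.0, -1.0]]
contact_force: [0.4, -0.5, -4.3]
width: 0.0571
gripper_force: 25.0
```

```bash
p='python3 -m pendant'
$p '{"linear":[[0,0,0.4],[0,0,0.8],[0,0,1],[0,0,1]],"dr":[[0,0,0],[0,0,0],[0,0,0],[0,0,0]],"grip":[-1,-1,-1,-1]}' |sed -n 2p
$p '{"linear":[[0,0,0.25],[0,0,0.45],[0,0,0.56],[0,0,0.575],[0,0,0.585],[0,0,0.59]],"dr":[[0,0,0],[0,0,0],[0,0,0],[0,0,0],[0,0,0],[0,0,0]],"grip":[-1,-1,-1,-1,-1,-1]}'
$p '{"linear":[[0,0,0],[0,0,0],[0,0,0],[0,0,0],[0,0,0]],"dr":[[0,0,0],[0,0,0],[0,0,0],[0,0,0],[0,0,0]],"grip":[0.4,1,1,1,1]}'
$p '{"linear":[[0,0,-0.2],[0,0,-0.6],[0,0,-1],[0,0,-1]],"dr":[[0,0,0],[0,0,0],[0,0,0],[0,0,0]],"grip":[1,1,1,1]}' |sed -n 2p
$p '{"linear":[[0,0,-0.5],[0,0,-0.9],[0,0,-0.9],[0,0,-0.9],[0,0,-0.9],[0,0,-0.9],[0,0,-0.9],[0,0,-0.9],[0,0,-0.9],[0,0,-0.9]],"dr":[[0,0,0.09],[0,0,0.18],[0,0,0.27],[0,0,0.36],[0,0,0.45],[0,0,0.54],[0,0,0.63],[0,0,0.72],[0,0,0.81],[0,0,0.9]],"grip":[1,1,1,1,1,1,1,1,1,1]}'
$p '{"linear":[[0,0,0],[0,0,0],[0,0,0]],"dr":[[0,0,0.09],[0,0,0.1],[0,0,0.1]],"grip":[1,1,1]}'
python3 - <<'E'
from h import *
s=get_state(); print(s["qpos"].round(2) if hasattr(s["qpos"],"round") else s["qpos"])
a,P=cloud("wrist"); save("w2.png",a)
z=P[...,2]; m=(np.hypot(P[...,0]-.422,P[...,1]-.022)<.06)&(z>.045)&(z<.075)
print(rect(P,m),np.nanmedian(z[m]))
a,P=cloud("top"); z=P[...,2]; m=(np.hypot(P[...,0]-.422,P[...,1]-.022)<.06)&(z>.045)&(z<.075); print(m.sum())
E
```

```text
position: [0.4204, 0.0224, 0.0622]
t: 6.95
position: [0.4224, 0.0217, 0.0177]
orientation: [[-0.299, 0.954, 0.001], [0.954, 0.299, 0.0], [0.0, 0.001, -1.0]]
contact_force: [-0.3, -0.2, -3.5]
width: 0.0574
gripper_force: 25.0
t: 7.45
position: [0.4217, 0.0215, 0.0171]
orientation: [[-0.298, 0.954, 0.0], [0.954, 0.298, 0.0], [0.0, 0.0, -1.0]]
contact_force: [-0.0, 1.1, 0.1]
width: 0.0901
gripper_force: 0.0
position: [0.424, 0.0217, 0.1001]
t: 8.85
position: [0.4212, 0.0215, 0.1685]
orientation: [[0.899, 0.439, -0.001], [0.439, -0.899, -0.0], [-0.001, -0.0, -1.0]]
contact_force: [-0.2, 0.2, -0.1]
width: 0.0919
gripper_force: 0.0
t: 9.15
position: [0.4214, 0.0215, 0.1687]
orientation: [[0.953, 0.302, -0.0], [0.302, -0.953, -0.0], [-0.001, 0.0, -1.0]]
contact_force: [0.9, -0.1, 0.2]
width: 0.0919
gripper_force: 0.0
[-0.82  0.12  0.73  2.11 -0.1   0.95 -1.3 ]
(np.int64(2517), array([422.1,  23. ]), ((58.723541259765625, 40.247467041015625), 17.730527877807617)) 0.05753422036023936
0
```

View pics/w2.png

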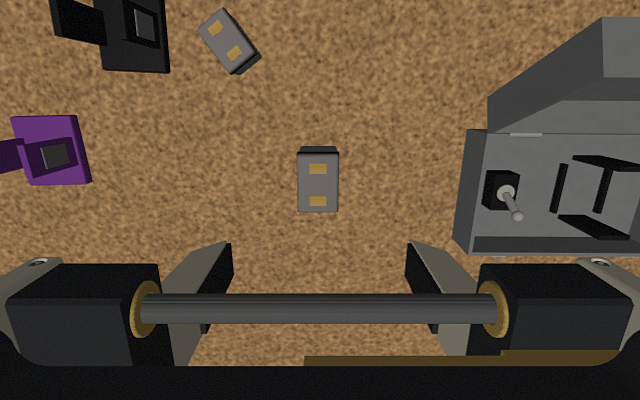

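The pack stands upright on the bench at pixel (318,180), at (0.422, 0.023), yaw 17.7° and aligned with the tool. The wrist view also shows the toggle at (510,200) and the bay at (600,200). I'm regripping by the flanks.

```bash
p='python3 -m pendant'
$p '{"linear":[[0.014,-0.015,0.5],[0.014,-0.015,0.95],[0.014,-0.015,0.95]],"dr":[[0,0,0],[0,0,0],[0,0,0]],"grip":[1,1,1]}' |sed -n 2p
$p '{"linear":[[0,0,0.4],[0,0,0.7],[0,0,0.92],[0,0,0.92],[0,0,0.92],[0,0,0.92],[0,0,0.92],[0,0,0.92],[0,0,0.92],[0,0,0.92]],"dr":[[0,0,0],[0,0,0],[0,0,0],[0,0,0],[0,0,0],[0,0,0],[0,0,0],[0,0,0],[0,0,0],[0,0,0]],"grip":[1,1,1,1,-1,-1,-1,-1,-1,-1]}'
$p '{"linear":[[0,0,0],[0,0,0],[0,0,0],[0,0,0],[0,0,-0.4],[0,0,-0.8],[0,0,-1],[0,0,-1]],"dr":[[0,0,0],[0,0,0],[0,0,0],[0,0,0],[0,0,0],[0,0,0],[0,0,0],[0,0,0]],"grip":[-1,-1,-1,-1,-1,-1,-1,-1]}'
$p '{"linear":[[0,0,-0.5],[0,0,-1],[0,0,-1],[0,0,-1],[0,0,-1]],"dr":[[0,0,0],[0,0,0],[0,0,0],[0,0,0],[0,0,0]],"grip":[-1,-1,-1,-1,-1]}'
python3 - <<'E'
from h import *
a,P=cloud("top"); np.save("top2.npy",P); z=P[...,2]; v,u=np.mgrid[0:400,0:640]
m=(u>340)&(u<450)&(v>140)&(v<255)
# bay from wrist
b,W=cloud("wrist"); np.save("w3.npy",W); save("w3.png",b)
for n,Q in(("top",P),("wrist",W)):
    zz=Q[...,2]; d=np.hypot(Q[...,0]-.50,Q[...,1]+.235)<.2
    # rim below hinge
    r=(zz>.041)&(zz<.050)&d
    q=Q[r]; print(n,r.sum(),cv2.minAreaRect((q[:,:2]*1000).astype(np.float32)))
    r=(zz>.055)&(zz<.068)&d&(Q[...,0]<.56); q=Q[r]; print(" cheeks/toggle",r.sum(),q.min(0) if len(q) else 0,q.max(0) if len(q) else 0)
E
```

```text
position: [0.4193, 0.0224, 0.0901]
t: 10.55
position: [0.4224, 0.023, 0.0196]
orientation: [[0.954, 0.299, 0.0], [0.299, -0.954, 0.0], [0.0, -0.0, -1.0]]
contact_force: [-0.7, 0.2, -1.1]
width: 0.0481
gripper_force: 0.0
t: 11.35
position: [0.4234, 0.0233, 0.1008]
orientation: [[0.954, 0.299, 0.003], [0.299, -0.954, 0.001], [0.003, -0.0, -1.0]]
contact_force: [-0.8, 1.0, -4.6]
width: 0.0384
gripper_force: 25.0
t: 11.85
position: [0.4209, 0.023, 0.1777]
orientation: [[0.954, 0.299, -0.003], [0.299, -0.954, -0.001], [-0.003, -0.0, -1.0]]
contact_force: [-1.1, 0.0, -4.2]
width: 0.0382
gripper_force: 25.0
top 1052 ((498.4075927734375, -233.44290161132812), (166.6808624267578, 210.84767150878906), 17.11543083190918)
 cheeks/toggle 90 [ 0.44340447 -0.2904446   0.05503849] [ 0.55856447 -0.10817405  0.06750135]
wrist 6060 ((498.3995666503906, -220.29623413085938), (168.59527587890625, 192.08193969726562), 17.062623977661133)
 cheeks/toggle 925 [ 0.44540628 -0.28666609  0.055005  ] [ 0.55752077 -0.1027686   0.06799198]
```

View pics/w3.png

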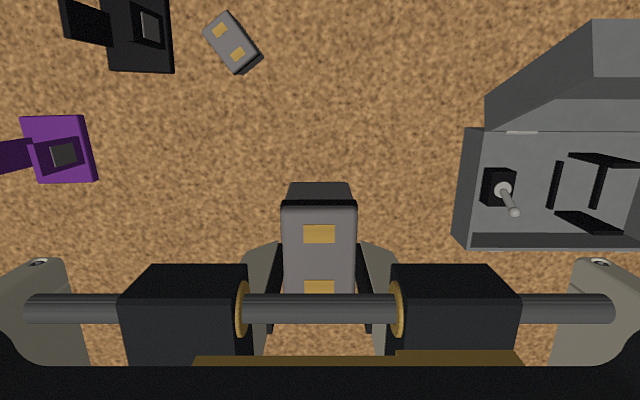

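The wrist view shows the pack held by its flanks at (318,250), with the box ahead at right. I'm carrying it to just in front of the bay for a close look.

```bash
p='python3 -m pendant'
for k in 1; do $p '{"linear":[[-0.2,0.46,0],[-0.41,0.92,0]],"dr":[[0,0,0],[0,0,0]],"grip":[-1,-1]}'|sed -n 2p; done
$p '{"linear":[[-0.2,0.46,0],[-0.41,0.92,0]],"dr":[[0,0,0],[0,0,0]],"grip":[-1,-1]}'|sed -n 2p
$p '{"linear":[[-0.2,0.46,0],[-0.41,0.92,0]],"dr":[[0,0,0],[0,0,0]],"grip":[-1,-1]}'|sed -n 2p
$p '{"linear":[[-0.2,0.46,0],[-0.35,0.8,0],[-0.41,0.92,0],[-0.41,0.92,0],[-0.41,0.92,0],[-0.41,0.92,0]],"dr":[[0,0,0],[0,0,0],[0,0,0],[0,0,0],[0,0,0],[0,0,0]],"grip":[-1,-1,-1,-1,-1,-1]}'
cat > box.py <<'E'
from h import *
a,W=cloud("wrist"); save("w4.png",a); np.save("w4.npy",W); z=W[...,2]
yaw=np.deg2rad(17.1); R=np.array([[np.cos(yaw),-np.sin(yaw)],[np.sin(yaw),np.cos(yaw)]]); c=np.array([.480,-.2391])
B=(W[...,:2]-c)@R*1000; x,y=B[...,0],B[...,1]
def st(n,m): print(n,m.sum(),[np.percentile(t[m],[1,50,99]).round(1).tolist() for t in (x,y,z*1000)] if m.any() else "")
st("cheek -x",(abs(x+35)<15)&(abs(y+28)<30)&(z>.06)&(z<.07))
st("cheek +x",(abs(x-35)<15)&(abs(y+28)<30)&(z>.06)&(z<.07))
st("rib +y",(abs(x)<25)&(abs(y+3)<10)&(z>.0095)&(z<.02))
st("rib -y",(abs(x)<25)&(abs(y+53)<10)&(z>.0095)&(z<.02))
st("front rim",(abs(x+62)<15)&(abs(y)<80)&(z>.042)&(z<.05))
st("right rim",(abs(y+103)<15)&(abs(x)<55)&(z>.042)&(z<.05))
st("left rim",(abs(y-103)<15)&(abs(x)<55)&(z>.042)&(z<.05))
st("floor",(abs(x)<20)&(abs(y+28)<15)&(z<.01))
st("toggle",(abs(y-66)<12)&(abs(x)<40)&(z>.045)&(z<.07))
st("cover",(abs(y)<100)&(x>50)&(z>.1))
print(get_state()["position"])
E
python3 box.py
```

```text
position: [0.4124, -0.0574, 0.1784]
position: [0.4027, -0.1384, 0.1786]
position: [0.3934, -0.2184, 0.1785]
t: 13.15
position: [0.3852, -0.2955, 0.1789]
orientation: [[0.954, 0.3, -0.001], [0.3, -0.954, 0.001], [-0.0, -0.001, -1.0]]
contact_force: [0.3, -0.1, -3.2]
width: 0.0381
gripper_force: 25.0
cheek -x 203 [[-30.9, -28.3, -26.4], [-40.2, -25.8, -10.6], [61.7, 63.4, 65.1]]
cheek +x 280 [[37.5, 40.0, 42.6], [-39.9, -25.4, -10.4], [60.2, 63.4, 65.3]]
rib +y 210 [[-22.3, 2.8, 24.8], [-2.3, -0.3, 1.7], [9.7, 11.5, 13.3]]
rib -y 198 [[-22.0, 2.1, 24.3], [-52.2, -50.2, -48.3], [9.9, 11.5, 13.3]]
front rim 776 [[-60.4, -56.2, -54.2], [-78.5, -2.6, 78.6], [42.1, 45.5, 47.2]]
right rim 675 [[-54.4, 3.3, 53.1], [-102.3, -99.9, -94.3], [42.1, 45.4, 47.2]]
left rim 759 [[-54.4, 2.4, 52.5], [95.1, 104.9, 107.9], [42.2, 45.3, 47.5]]
floor 1190 [[-19.1, 0.7, 19.6], [-42.6, -27.7, -13.1], [1.6, 3.5, 5.4]]
toggle 166 [[-15.0, -8.4, -0.9], [63.5, 67.2, 72.9], [45.4, 57.2, 60.7]]
cover 0 
[ 0.38537164 -0.29562977  0.17909419]
```

View pics/w4.png

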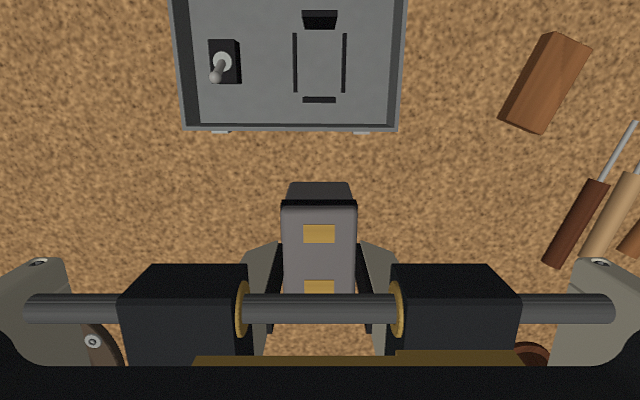

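Run:
```python
from h import *
print(np.round(snapshot("wrist")["T_tool_cam"],3))
P=np.load("top2.npy"); yaw=np.deg2rad(17.1); R=np.array([[np.cos(yaw),-np.sin(yaw)],[np.sin(yaw),np.cos(yaw)]]); c=np.array([.4848,-.2349])
B=(P[...,:2]-c)@R*1000; x,y=B[...,0],B[...,1]; z=P[...,2]*1000
m=(abs(y)<95)&(x>40)&(x<200)&(z>50)
for lo in range(50,190,15):
    k=m&(z>lo)&(z<lo+15)
    if k.any(): print(lo,k.sum(),x[k].min().round(1),np.median(x[k]).round(1),x[k].max().round(1))
```

```text
[[-0.001 -0.951 -0.308  0.084]
 [ 1.    -0.    -0.001  0.001]
 [ 0.001 -0.308  0.951 -0.195]
 [ 0.     0.     0.     1.   ]]
50 235 56.3 97.3 102.6
65 192 99.0 103.5 107.7
80 202 104.7 109.1 114.5
95 135 109.5 114.0 116.3
140 104 124.9 135.4 138.5
155 782 103.7 118.6 137.6
```

```bash
p='python3 -m pendant'
$p '{"linear":[[0.4,0,0],[0.7,0,0],[0.7,0,0]],"dr":[[0,0,0.003],[0,0,0.003],[0,0,0.003]],"grip":[-1,-1,-1]}'|sed -n 2p
$p '{"linear":[[0.4,0,0],[0.65,0,0],[0.71,0,0],[0.71,0,0],[0.71,0,0],[0.71,0,0]],"dr":[[0,0,0],[0,0,0],[0,0,0],[0,0,0],[0,0,0],[0,0,0]],"grip":[-1,-1,-1,-1,-1,-1]}'
$p '{"linear":[[0,0,0.3],[0,0,0.6],[0,0,0.8],[0,0,0.9],[0,0,0.9],[0,0,0.9]],"dr":[[0,0,0],[0,0,0],[0,0,0],[0,0,0],[0,0,0],[0,0,0]],"grip":[-1,-1,-1,-1,-1,-1]}'
python3 - <<'E'
from h import *
print(shift([.493,-.2617,.0236]))
E
```

```text
position: [0.4424, -0.2777, 0.1792]
t: 14.15
position: [0.4917, -0.2642, 0.1796]
orientation: [[0.956, 0.293, -0.0], [0.293, -0.956, 0.0], [-0.0, -0.0, -1.0]]
contact_force: [0.8, -0.3, -3.1]
width: 0.0384
gripper_force: 25.0
t: 14.75
position: [0.4929, -0.2644, 0.1082]
orientation: [[0.956, 0.293, 0.001], [0.293, -0.956, -0.0], [0.001, 0.001, -1.0]]
contact_force: [-0.7, -0.6, -3.1]
width: 0.0381
gripper_force: 25.0
[ 0.011 -0.032  1.057]
```

```bash
p='python3 -m pendant'
$p '{"linear":[[0.01,-0.032,0],[0.01,-0.032,0.15],[0.01,-0.032,0.3],[0.01,-0.032,0.45],[0.01,-0.032,0.5],[0.01,-0.032,0.5],[0.01,-0.032,0.5]],"dr":[[0,0,0],[0,0,0],[0,0,0],[0,0,0],[0,0,0],[0,0,0],[0,0,0]],"grip":[-1,-1,-1,-1,-1,-1,-1]}'
python3 - <<'E'
from h import *
print(shift([.493,-.2617,.0236]))
a,W=cloud("wrist"); save("w5.png",a)
E
```

```text
t: 15.45
position: [0.4927, -0.2614, 0.0674]
orientation: [[0.956, 0.294, -0.0], [0.294, -0.956, -0.0], [-0.0, 0.0, -1.0]]
contact_force: [0.5, -0.3, -4.4]
width: 0.0381
gripper_force: 25.0
[0.002 0.005 0.548]
```

View pics/w5.png

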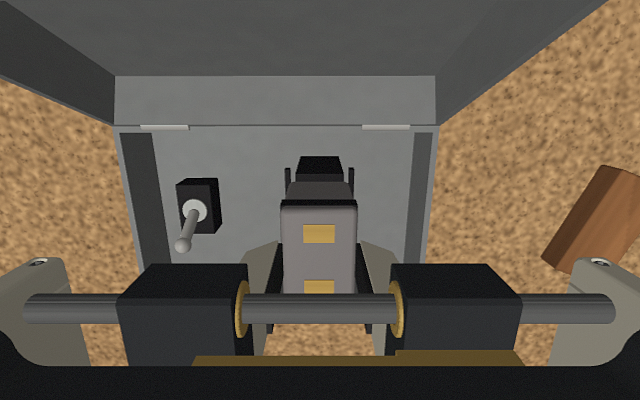

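The pack at (318,240) sits between the cheeks and ribs with no contact force. I'm lowering it the rest of the way.

```bash
p='python3 -m pendant'
$p '{"linear":[[0,0,0.15],[0,0,0.3],[0,0,0.42],[0,0,0.5],[0,0,0.53],[0,0,0.55],[0,0,0.55]],"dr":[[0,0,0],[0,0,0],[0,0,0],[0,0,0],[0,0,0],[0,0,0],[0,0,0]],"grip":[-1,-1,-1,-1,-1,-1,-1]}'
```

```text
t: 16.2
position: [0.4927, -0.2612, 0.0236]
orientation: [[0.956, 0.294, 0.0], [0.294, -0.956, 0.0], [0.0, -0.0, -1.0]]
contact_force: [-0.3, -0.4, -3.2]
width: 0.0382
gripper_force: 25.0
```

```bash
p='python3 -m pendant'
$p '{"linear":[[0,0,0.012],[0,0,0.02],[0,0,0.02]],"dr":[[0,0,0],[0,0,0],[0,0,0]],"grip":[-1,-1,-1]}'
$p '{"linear":[[0,0,0],[0,0,0],[0,0,0],[0,0,0],[0,0,0]],"dr":[[0,0,0],[0,0,0],[0,0,0],[0,0,0],[0,0,0]],"grip":[0,0.4,0.4,0.4,0.4]}'
$p '{"linear":[[0,0,-0.2],[0,0,-0.5],[0,0,-1],[0,0,-1]],"dr":[[0,0,0],[0,0,0],[0,0,0],[0,0,0]],"grip":[0.4,0.4,0.4,0.4]}'
$p '{"linear":[[0,0,-0.5],[0,0,-1],[0,0,-1],[0,0,-1]],"dr":[[0,0,0],[0,0,0],[0,0,0],[0,0,0]],"grip":[0.4,0.4,-1,-1]}'
python3 - <<'E'
from h import *
a,W=cloud("wrist"); save("w6.png",a);z=W[...,2]
yaw=np.deg2rad(17.1); R=np.array([[np.cos(yaw),-np.sin(yaw)],[np.sin(yaw),np.cos(yaw)]]); c=np.array([.4848,-.2349])
B=(W[...,:2]-c)@R*1000; x,y=B[...,0],B[...,1]
m=(abs(x)<25)&(abs(y+28)<18); print("packtop",np.nanmedian(z[m]))
for h in (.035,.04,.045,.05,.055):
  m=(abs(y-66)<14)&(abs(x)<40)&(z>h)&(z<h+.005); print(h,m.sum(),np.median(x[m]),np.median(y[m]))
print("shift to in front of toggle", shift([*(c+R@np.array([-45,66])/1000),.2]))
E
```

```text
t: 16.5
position: [0.493, -0.2614, 0.0233]
orientation: [[0.956, 0.294, 0.001], [0.294, -0.956, 0.001], [0.002, -0.0, -1.0]]
contact_force: [-4.8, 3.2, 15.0]
width: 0.0387
gripper_force: 25.0
t: 17.0
position: [0.4928, -0.2612, 0.0218]
orientation: [[0.956, 0.294, 0.0], [0.294, -0.956, -0.0], [0.0, 0.0, -1.0]]
contact_force: [0.2, 0.4, -0.1]
width: 0.0638
gripper_force: 0.0
t: 17.4
position: [0.495, -0.2632, 0.1059]
orientation: [[0.956, 0.293, 0.006], [0.293, -0.956, -0.003], [0.005, 0.004, -1.0]]
contact_force: [-0.0, -1.0, -0.6]
width: 0.0643
gripper_force: 0.0
t: 17.8
position: [0.4932, -0.2611, 0.1822]
orientation: [[0.956, 0.294, 0.002], [0.294, -0.956, -0.0], [0.002, 0.001, -1.0]]
contact_force: [0.0, 0.2, -1.3]
width: 0.0528
gripper_force: 0.0
packtop 0.06307432527747203
0.035 33 -3.309740849017286 64.98094097572752
0.04 30 -6.182709260864096 65.00244926460573
0.045 29 -8.71671184702192 64.29741835814528
0.05 23 -10.65185760155941 64.65841128844362
0.055 77 -14.741756176542166 65.40541560573529
shift to in front of toggle [-0.561 -1.161 -0.234]
```

View pics/w6.png

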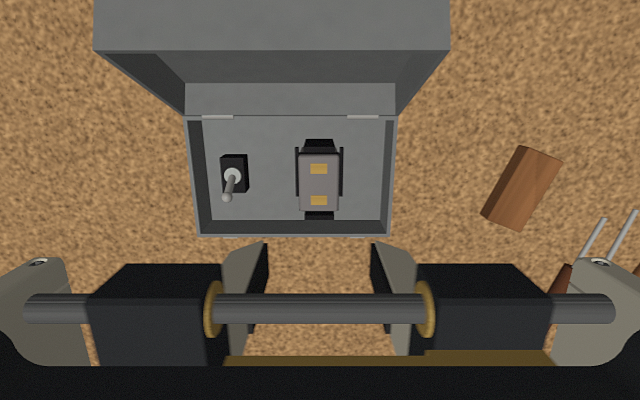

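The pack is seated: top at 0.063 (expected 0.062), pixel (319,182), with the gripper clear of it. The toggle tip is at (226,198), leaning to -x. Next I push the toggle from its -x side with the fingers shut.

```bash
p='python3 -m pendant'
$p '{"linear":[[-0.3,-0.3,0],[-0.55,-0.6,0],[-0.55,-0.6,0]],"dr":[[0,0,0],[0,0,0],[0,0,0]],"grip":[-1,-1,-1]}' 20|sed -n 2p
$p '{"linear":[[0,-0.4,0.2],[0,-0.56,0.6],[0,-0.56,0.8],[0,-0.56,0.8],[0,-0.56,0.8],[0,-0.56,0.8]],"dr":[[0,0,0],[0,0,0],[0,0,0],[0,0,0],[0,0,0],[0,0,0]],"grip":[-1,-1,-1,-1,-1,-1]}'
cat > bx.py <<'E'
from h import *
yaw=np.deg2rad(17.1); R=np.array([[np.cos(yaw),-np.sin(yaw)],[np.sin(yaw),np.cos(yaw)]]); c=np.array([.4848,-.2349])
def bpos():
    p=np.array(get_state()["position"]); return ((p[:2]-c)@R*1000).round(1),(p[2]*1000).round(1)
def to(x,y,z): return shift([*(c+R@np.array([x,y])/1000),z/1000])
E
python3 -c "
from bx import *
print(bpos(),to(-42,66,50),get_state()['width'])"
```

```text
position: [0.4323, -0.2257, 0.1799]
t: 18.75
position: [0.4239, -0.1862, 0.1184]
orientation: [[0.956, 0.293, 0.001], [0.293, -0.956, -0.001], [0.0, 0.001, -1.0]]
contact_force: [0.4, -0.0, -1.1]
width: 0.0005
gripper_force: 0.0
(array([-43.9,  64.5]), np.float64(118.4)) [ 0.023 -0.02   0.855] 0.0004904556813618619
```

```bash
p='python3 -m pendant'
$p '{"linear":[[0,-0.02,0.4],[0,-0.02,0.7],[0,-0.02,0.85],[0,-0.02,0.85],[0,-0.02,0.85]],"dr":[[0,0,0],[0,0,0],[0,0,0],[0,0,0],[0,0,0]],"grip":[-1,-1,-1,-1,-1]}'
$p '{"linear":[[0.08,0,0],[0.16,0,0],[0.22,0,0],[0.28,0,0],[0.34,0,0],[0.4,0,0],[0.46,0,0],[0.52,0,0],[0.54,0,0],[0.54,0,0]],"dr":[[0,0,0],[0,0,0],[0,0,0],[0,0,0],[0,0,0],[0,0,0],[0,0,0],[0,0,0],[0,0,0],[0,0,0]],"grip":[-1,-1,-1,-1,-1,-1,-1,-1,-1,-1]}'
$p '{"linear":[[-0.2,0,0],[-0.4,0,-0.3],[-0.5,0,-0.7],[-0.5,0,-1],[-0.5,0,-1]],"dr":[[0,0,0],[0,0,0],[0,0,0],[0,0,0],[0,0,0]],"grip":[-1,-1,-1,-1,-1]}'
python3 - <<'E'
from bx import *
print(bpos())
a,W=cloud("wrist"); save("w7.png",a); z=W[...,2]; B=(W[...,:2]-c)@R*1000; x,y=B[...,0],B[...,1]
for h in (.04,.05,.055):
  m=(abs(y-66)<14)&(abs(x)<40)&(z>h)&(z<h+.005); print(h,m.sum(),np.median(x[m]),np.median(y[m]))
E
```

```text
t: 19.25
position: [0.4234, -0.1844, 0.0506]
orientation: [[0.956, 0.293, 0.001], [0.293, -0.956, -0.0], [0.001, 0.001, -1.0]]
contact_force: [-0.6, -0.1, 0.1]
width: 0.0002
gripper_force: 0.0
t: 20.25
position: [0.4644, -0.1711, 0.0498]
orientation: [[0.956, 0.294, -0.0], [0.294, -0.956, -0.0], [-0.0, 0.0, -1.0]]
contact_force: [0.8, -0.5, 0.2]
width: 0.0003
gripper_force: 0.0
t: 20.75
position: [0.4261, -0.1841, 0.1321]
orientation: [[0.956, 0.292, 0.004], [0.292, -0.956, 0.0], [0.004, 0.001, -1.0]]
contact_force: [-0.6, -0.2, -0.6]
width: 0.0007
gripper_force: 0.0
(array([-41.1,  65.8]), np.float64(132.1))
0.04 39 -5.605295504953883 66.06001375982245
0.05 24 -10.4512373506193 66.05749986867133
0.055 123 -15.195955481385258 66.05813130839186
```

The toggle fell back to -x because I hadn't pushed past centre. I'll push again and go further.

```bash
p='python3 -m pendant'
$p '{"linear":[[0,0,0.4],[0,0,0.8],[0,0,1],[0,0,1],[0,0,1]],"dr":[[0,0,0],[0,0,0],[0,0,0],[0,0,0],[0,0,0]],"grip":[-1,-1,-1,-1,-1]}'|sed -n 2p
$p '{"linear":[[0.1,0,0],[0.2,0,0],[0.3,0,0],[0.35,0,0],[0.4,0,0],[0.45,0,0],[0.5,0,0]],"dr":[[0,0,0],[0,0,0],[0,0,0],[0,0,0],[0,0,0],[0,0,0],[0,0,0]],"grip":[-1,-1,-1,-1,-1,-1,-1]}'|sed -n '2p;4p'
$p '{"linear":[[0.03,0,0],[0.06,0,0],[0.06,0,0]],"dr":[[0,0,0],[0,0,0],[0,0,0]],"grip":[-1,-1,-1]}'|sed -n '2p;4p'
$p '{"linear":[[0.03,0,0],[0.06,0,0],[0.06,0,0]],"dr":[[0,0,0],[0,0,0],[0,0,0]],"grip":[-1,-1,-1]}'|sed -n '2p;4p'
python3 - <<'E'
from bx import *
print(bpos())
a,W=cloud("wrist"); z=W[...,2]; B=(W[...,:2]-c)@R*1000; x,y=B[...,0],B[...,1]
save("w8.png",a)
m=(abs(y-66)<14)&(abs(x)<40)&(z>.03)&(z<.07); print(m.sum(),[np.percentile(t[m],[2,50,98]).round(1) for t in (x,y,z*1000)])
E
```

```text
position: [0.4249, -0.1831, 0.0495]
position: [0.4644, -0.171, 0.0498]
contact_force: [0.1, -0.9, 0.1]
position: [0.4691, -0.1697, 0.0498]
contact_force: [0.3, -0.2, -0.6]
position: [0.4738, -0.1682, 0.0498]
contact_force: [0.5, 0.5, 0.4]
(array([ 9.1, 67. ]), np.float64(49.8))
116 [array([-3.4, -1.3,  1.3]), array([62.4, 65.9, 69.3]), array([30.3, 34.5, 39.5])]
```

View pics/w8.png

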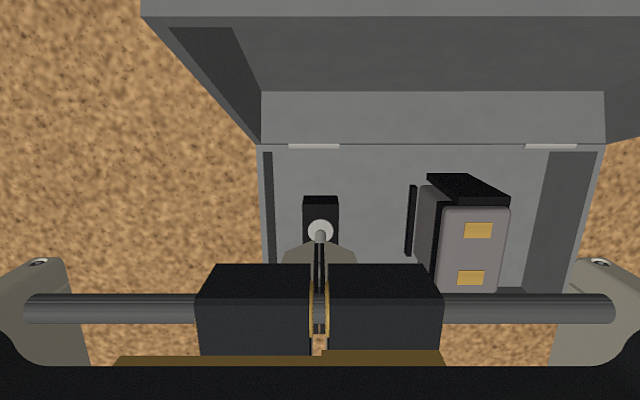

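That was the tenth picture, so from here I work from depth numbers alone. First I check where the lever is relative to the fingers.

Run:
```python
from bx import *
a,W=cloud("wrist"); B=np.dstack([(W[...,:2]-c)@R*1000,W[...,2]*1000])
for col in (308,314,320,326,332):
  print(col,[(v,*B[v,col].round(0).astype(int),a[v,col].tolist()) for v in range(225,345,12)])
a,S=cloud("side"); B=np.dstack([(S[...,:2]-c)@R*1000,S[...,2]*1000])
m=(abs(B[...,0])<45)&(abs(B[...,1]-66)<30)&(B[...,2]>30)&(B[...,2]<75)
print(m.sum()); 
for q,col in zip(B[m].round(0).astype(int)[::3],a[m][::3]): print(q.tolist(),col.tolist(),end=' ')
```

```text
308 [(225, np.int64(4), np.int64(74), np.int64(26), [47, 46, 46]), (237, np.int64(-5), np.int64(74), np.int64(27), [22, 20, 23]), (249, np.int64(20), np.int64(72), np.int64(97), [102, 98, 87]), (261, np.int64(20), np.int64(72), np.int64(109), [104, 101, 89]), (273, np.int64(46), np.int64(70), np.int64(164), [24, 24, 28]), (285, np.int64(45), np.int64(69), np.int64(168), [18, 19, 27]), (297, np.int64(45), np.int64(69), np.int64(174), [10, 14, 19]), (309, np.int64(44), np.int64(69), np.int64(177), [16, 23, 33]), (321, np.int64(39), np.int64(69), np.int64(176), [19, 25, 37]), (333, np.int64(36), np.int64(69), np.int64(176), [24, 31, 40])]
314 [(225, np.int64(5), np.int64(70), np.int64(28), [168, 165, 158]), (237, np.int64(-5), np.int64(70), np.int64(28), [161, 158, 153]), (249, np.int64(19), np.int64(69), np.int64(94), [57, 56, 49]), (261, np.int64(19), np.int64(69), np.int64(106), [34, 35, 30]), (273, np.int64(19), np.int64(69), np.int64(118), [21, 21, 22]), (285, np.int64(19), np.int64(69), np.int64(127), [30, 28, 26]), (297, np.int64(40), np.int64(68), np.int64(166), [51, 51, 53]), (
[... 1764 characters left out ...]
.int64(45), np.int64(63), np.int64(163), [27, 24, 28]), (285, np.int64(45), np.int64(63), np.int64(168), [23, 24, 30]), (297, np.int64(46), np.int64(63), np.int64(175), [21, 19, 26]), (309, np.int64(43), np.int64(63), np.int64(176), [44, 45, 48]), (321, np.int64(40), np.int64(63), np.int64(176), [45, 48, 49]), (333, np.int64(36), np.int64(63), np.int64(176), [43, 45, 48])]
32
[-14, 65, 61] [145, 142, 131] [-13, 67, 59] [146, 142, 135] [-10, 67, 55] [120, 119, 114] [-20, 67, 53] [132, 131, 127] [-14, 68, 50] [122, 120, 116] [-10, 69, 47] [116, 114, 110] [-11, 68, 42] [105, 103, 99] [-5, 66, 37] [121, 119, 115] [3, 69, 37] [126, 124, 119] [2, 68, 31] [142, 139, 133] [4, 76, 30] [122, 119, 115]
```

Run:
```python
from bx import *
print(bpos(),get_state()["width"])
for n in("side","top"):
  a,S=cloud(n); B=np.dstack([(S[...,:2]-c)@R*1000,S[...,2]*1000])
  for lo in range(30,200,10):
    m=(abs(B[...,0]-9)<50)&(abs(B[...,1]-66)<34)&(B[...,2]>=lo)&(B[...,2]<lo+10)
    if m.any(): q=B[m]; print(n,lo,m.sum(),q.min(0).round()[:2],q.max(0).round()[:2])
# wrist finger points in tool frame: lowest part of fingers at several captures
a,W=cloud("wrist"); st=get_state()
T=(W-np.array(st["position"]))@np.array(st["orientation"])*1000
m=(abs(T[...,0])<25)&(abs(T[...,1])<60)&(T[...,2]<-25)
print("finger tool z max",T[m].max(0),np.percentile(T[m][:,2],[50,90,99]))
W=np.load("w1.npy"); 
p=np.array([0.49827,0.231495,0.249173]);O=np.array([[-.2723,.9622,-.0004],[.9622,.2723,0],[0,-.0004,-1]])
T=(W-p)@O*1000
m=(abs(T[...,0])<25)&(abs(T[...,1])<70)&(abs(T[...,1])>30)&(T[...,2]<30)
print("open",m.sum(),np.percentile(T[m][:,2],[1,50,90,99,100]))
```

```text
(array([ 8.6, 67. ]), np.float64(49.8)) 0.0007986129780937366
side 30 6 [-7. 64.] [ 1. 70.]
side 40 13 [-35.  61.] [ 44. 100.]
side 50 8 [-21.  64.] [-10.  72.]
side 60 3 [-17.  66.] [-12.  70.]
side 90 3 [19. 59.] [20. 62.]
side 100 1 [20. 61.] [20. 61.]
side 150 2 [45. 62.] [45. 76.]
side 160 22 [30. 36.] [ 46. 100.]
side 170 92 [-28.  33.] [ 45. 100.]
side 180 7 [34. 51.] [35. 99.]
side 190 18 [33. 37.] [35. 98.]
finger tool z max [ 24.9999678   59.84464279 -36.35788367] [-126.87066032  -56.1547635   -41.25671764]
open 21298 [-143.22834201 -124.48217845  -58.97407228  -40.60681198  -35.9740647 ]
```

The depth data show no finger surface below about 38 mm above the TCP, so the fingers passed over the lever without contact. I'm backing off, going lower and pushing with force checks.

```bash
p='python3 -m pendant'
$p '{"linear":[[-0.3,0,0],[-0.6,0,0],[-0.67,0,0],[-0.67,0,0],[-0.67,0,0.15],[-0.67,0,0.3],[-0.67,0,0.44],[-0.67,0,0.44],[-0.67,0,0.44]],"dr":[[0,0,0],[0,0,0],[0,0,0],[0,0,0],[0,0,0],[0,0,0],[0,0,0],[0,0,0],[0,0,0]],"grip":[-1,-1,-1,-1,-1,-1,-1,-1,-1]}'
$p '{"linear":[[0.06,0,0],[0.12,0,0],[0.18,0,0],[0.18,0,0]],"dr":[[0,0,0],[0,0,0],[0,0,0],[0,0,0]],"grip":[-1,-1,-1,-1]}'
python3 -c "
from bx import *
print(bpos())"
```

```text
t: 23.8
position: [0.4218, -0.1841, 0.014]
orientation: [[0.956, 0.294, -0.001], [0.294, -0.956, -0.0], [-0.001, -0.0, -1.0]]
contact_force: [0.3, -1.0, -0.1]
width: 0.0004
gripper_force: 0.0
t: 24.2
position: [0.4366, -0.18, 0.0148]
orientation: [[0.956, 0.294, 0.0], [0.294, -0.956, -0.001], [0.0, 0.001, -1.0]]
contact_force: [-1.1, -2.1, -0.5]
width: 0.0002
gripper_force: 1.1
(array([-29.9,  66.7]), np.float64(14.8))
```

```bash
p='python3 -m pendant'
$p '{"linear":[[0.02,0,0],[0.05,0,0],[0.05,0,0]],"dr":[[0,0,0],[0,0,0],[0,0,0]],"grip":[-1,-1,-1]}'
python3 - <<'E'
from bx import *
print(bpos())
a,S=cloud("side"); B=np.dstack([(S[...,:2]-c)@R*1000,S[...,2]*1000])
m=(abs(B[...,0])<45)&(abs(B[...,1]-66)<20)&(B[...,2]>30)&(B[...,2]<110)
print(B[m].round(0).astype(int).tolist())
E
```

```text
t: 24.5
position: [0.4401, -0.1789, 0.0148]
orientation: [[0.956, 0.294, 0.001], [0.294, -0.956, -0.0], [0.0, 0.001, -1.0]]
contact_force: [-1.4, -2.2, 1.8]
width: 0.0004
gripper_force: 1.6
(array([-26.3,  66.6]), np.float64(14.8))
[[-15, 58, 72], [-15, 60, 69], [-15, 60, 65], [-15, 70, 75], [-16, 59, 59], [-15, 71, 71], [-8, 63, 60], [-10, 67, 64], [-13, 67, 63], [-14, 73, 68], [-6, 70, 63], [-10, 68, 60], [-13, 68, 60], [-15, 71, 62], [-6, 69, 58], [-9, 70, 58], [-11, 74, 61], [-15, 72, 59], [-4, 65, 50], [-7, 68, 52], [-10, 68, 51], [-4, 68, 48], [-7, 68, 48], [-2, 65, 41], [-4, 69, 45], [-7, 69, 44], [3, 58, 31], [-1, 67, 38], [-5, 68, 38], [1, 66, 33], [0, 71, 38], [-4, 69, 35], [-1, 71, 33], [0, 73, 31]]
```

The lever is moving with light force and the finger face is on it. I keep pushing.

```bash
p='python3 -m pendant'
$p '{"linear":[[0.04,0,0],[0.08,0,0],[0.12,0,0],[0.16,0,0],[0.2,0,0],[0.24,0,0],[0.28,0,0],[0.28,0,0]],"dr":[[0,0,0],[0,0,0],[0,0,0],[0,0,0],[0,0,0],[0,0,0],[0,0,0],[0,0,0]],"grip":[-1,-1,-1,-1,-1,-1,-1,-1]}'
python3 - <<'E'
from bx import *
print(bpos())
a,S=cloud("side"); B=np.dstack([(S[...,:2]-c)@R*1000,S[...,2]*1000])
m=(abs(B[...,0])<45)&(abs(B[...,1]-66)<20)&(B[...,2]>30)&(B[...,2]<80)
print(B[m].round(0).astype(int).tolist())
E
```

```text
t: 25.35
position: [0.4617, -0.1718, 0.0146]
orientation: [[0.956, 0.294, 0.0], [0.294, -0.956, 0.0], [0.0, 0.0, -1.0]]
contact_force: [-1.0, -0.6, -0.7]
width: 0.0006
gripper_force: 0.0
(array([-3.5, 67.1]), np.float64(14.6))
[[8, 57, 67], [7, 58, 63], [7, 58, 59], [15, 62, 60], [7, 57, 53], [20, 67, 62], [16, 67, 60], [13, 67, 60], [19, 67, 56], [17, 70, 59], [13, 67, 55], [20, 69, 54], [17, 70, 54], [13, 67, 51], [9, 66, 49], [12, 67, 46], [9, 68, 46], [10, 69, 43], [9, 68, 38], [12, 79, 31]]
```

The toggle snapped across, with the tip now at x ≈ +18. I'm retracting and going up over to behind the cover. In the box frame the cover's top edge is at about x=137, z=157.

```bash
p='python3 -m pendant'
$p '{"linear":[[-0.1,0,0],[-0.12,0,-0.3],[-0.12,0,-0.7],[-0.12,0,-0.95]],"dr":[[0,0,0],[0,0,0],[0,0,0],[0,0,0]],"grip":[-1,-1,-1,-1]}'|sed -n 2p
$p '{"linear":[[0,0,-0.5],[0,0,-0.95],[0,0,-0.95],[0,0,-0.95],[0,0,-0.95]],"dr":[[0,0,0],[0,0,0],[0,0,0],[0,0,0],[0,0,0]],"grip":[-1,-1,-1,-1,-1]}'|sed -n 2p
python3 - <<'E'
from bx import *
a,W=cloud("wrist"); B=np.dstack([(W[...,:2]-c)@R*1000,W[...,2]*1000])
m=(abs(B[...,0])<40)&(abs(B[...,1]-66)<12)&(B[...,2]>50)&(B[...,2]<70); print("tip",m.sum(),np.median(B[m],0))
m=(abs(B[...,1])<90)&(B[...,0]>80)&(B[...,0]<170)&(B[...,2]>145)&(B[...,2]<185); q=B[m]; print("edge",len(q),q.min(0),q.max(0),np.median(q,0))
m=(abs(B[...,0])<25)&(abs(B[...,1]+28)<18)&(B[...,2]<90); print("packtop",m.sum(),np.median(B[m],0))
E
$p '{"linear":[[0.4,0.25,0],[0.8,0.4,0],[0.8,0.4,0]],"dr":[[0,0,0],[0,0,0],[0,0,0]],"grip":[-1,-1,-1]}'|sed -n 2p
$p '{"linear":[[0.4,0.25,0],[0.8,0.4,0],[0.8,0.4,0]],"dr":[[0,0,0],[0,0,0],[0,0,0]],"grip":[-1,-1,-1]}'|sed -n 2p
$p '{"linear":[[0.4,0,0],[0.66,0,0],[0.66,0,0],[0.66,0,0],[0.66,0,0]],"dr":[[0,0,0],[0,0,0],[0,0,0],[0,0,0],[0,0,0]],"grip":[-1,-1,-1,-1,-1]}'
python3 -c "
from bx import *
print(bpos(),to(165,0,97))"
```

```text
position: [0.4512, -0.1756, 0.092]
position: [0.4509, -0.1745, 0.1657]
tip 111 [16.22427651 66.45418585 58.00477825]
edge 6499 [107.14922463 -89.98526704 159.85398538] [116.46221611  89.92026512 167.21911546] [ 1.11280248e+02 -1.41066772e-01  1.63885615e+02]
packtop 2069 [  1.06433399 -27.68868496  61.6586219 ]
position: [0.5257, -0.1862, 0.165]
position: [0.5958, -0.1979, 0.1645]
t: 27.45
position: [0.642, -0.1838, 0.1662]
orientation: [[0.956, 0.292, -0.001], [0.292, -0.956, -0.0], [-0.001, -0.0, -1.0]]
contact_force: [0.0, 0.1, 0.0]
width: 0.0003
gripper_force: 0.0
(array([165.3,   2.6]), np.float64(166.2)) [-0.003  0.033  0.865]
```

Confirmed: the toggle tip is at x=+16 (on) and the pack is unmoved. I'm descending behind the cover and pushing it to upright.

```bash
p='python3 -m pendant'
$p '{"linear":[[0,0.03,0.4],[0,0.03,0.8],[0,0.03,0.89],[0,0.03,0.89],[0,0.03,0.89]],"dr":[[0,0,0],[0,0,0],[0,0,0],[0,0,0],[0,0,0]],"grip":[-1,-1,-1,-1,-1]}'
$p '{"linear":[[-0.08,0,0],[-0.16,0,0],[-0.24,0,0],[-0.32,0,0],[-0.4,0,0],[-0.48,0,0],[-0.56,0,0],[-0.64,0,0],[-0.7,0,0],[-0.7,0,0]],"dr":[[0,0,0],[0,0,0],[0,0,0],[0,0,0],[0,0,0],[0,0,0],[0,0,0],[0,0,0],[0,0,0],[0,0,0]],"grip":[-1,-1,-1,-1,-1,-1,-1,-1,-1,-1]}'
cat > cov.py <<'E'
from bx import *
print(bpos())
a,S=cloud("side"); B=np.dstack([(S[...,:2]-c)@R*1000,S[...,2]*1000])
m=(abs(B[...,1])<100)&(B[...,0]>-70)&(B[...,0]<160)&(B[...,2]>70)&(B[...,2]<190); q=B[m]
for y0 in (-70,70):
  k=q[abs(q[:,1]-y0)<25]
  if len(k): i=k[:,2].argmax(); print(y0,len(k),"top",k[i].round(),"x range",np.percentile(k[:,0],[2,98]).round(),"z range",np.percentile(k[:,2],[2,98]).round())
E
python3 cov.py
```

```text
t: 27.95
position: [0.6447, -0.1859, 0.0969]
orientation: [[0.956, 0.293, 0.001], [0.293, -0.956, -0.001], [0.001, 0.001, -1.0]]
contact_force: [0.4, 0.6, -0.3]
width: 0.0004
gripper_force: 0.0
t: 28.95
position: [0.5894, -0.202, 0.0952]
orientation: [[0.956, 0.293, -0.001], [0.293, -0.956, 0.0], [-0.001, -0.001, -1.0]]
contact_force: [0.5, 0.0, 0.8]
width: 0.0004
gripper_force: 0.0
(array([109.6,   0.7]), np.float64(95.2))
-70 1 top [ 99. -50.  75.] x range [99. 99.] z range [75. 75.]
70 183 top [ 70.  91. 178.] x range [64. 99.] z range [ 76. 177.]
```

The cover is upright (back face at x=99, top at z=178). Next I raise slightly and follow its arc over.

```bash
p='python3 -m pendant'
$p '{"linear":[[0,0,-0.12],[0,0,-0.25],[-0.12,0,-0.27],[-0.25,0,-0.28],[-0.37,0,-0.28],[-0.5,0,-0.28],[-0.63,0,-0.27],[-0.77,0,-0.25],[-0.91,0,-0.21],[-0.91,0,-0.21]],"dr":[[0,0,0],[0,0,0],[0,0,0],[0,0,0],[0,0,0],[0,0,0],[0,0,0],[0,0,0],[0,0,0],[0,0,0]],"grip":[-1,-1,-1,-1,-1,-1,-1,-1,-1,-1]}'
python3 cov.py
```

```text
t: 30.0
position: [0.5185, -0.2235, 0.1115]
orientation: [[0.956, 0.292, -0.002], [0.292, -0.956, 0.001], [-0.002, -0.002, -1.0]]
contact_force: [-0.6, -0.2, -1.0]
width: 0.0005
gripper_force: 0.0
(array([35.6,  1. ]), np.float64(111.5))
-70 191 top [ 41. -57. 134.] x range [41. 88.] z range [ 72. 130.]
70 472 top [  9.  77. 169.] x range [-14.  88.] z range [ 72. 166.]
```

```bash
p='python3 -m pendant'
$p '{"linear":[[-0.12,0,0.05],[-0.24,0,0.12],[-0.345,0,0.19],[-0.45,0,0.29],[-0.54,0,0.39],[-0.63,0,0.49],[-0.7,0,0.61],[-0.77,0,0.74],[-0.82,0,0.82],[-0.82,0,0.82]],"dr":[[0,0,0],[0,0,0],[0,0,0],[0,0,0],[0,0,0],[0,0,0],[0,0,0],[0,0,0],[0,0,0],[0,0,0]],"grip":[-1,-1,-1,-1,-1,-1,-1,-1,-1,-1]}'
python3 cov.py
```

```text
t: 31.05
position: [0.4573, -0.2422, 0.0456]
orientation: [[0.956, 0.293, -0.002], [0.293, -0.956, 0.001], [-0.002, -0.001, -1.0]]
contact_force: [0.2, -0.2, 0.9]
width: 0.0006
gripper_force: 0.0
(array([-28.4,   1.1]), np.float64(45.6))
-70 331 top [  5. -74. 190.] x range [-15.  64.] z range [ 77. 189.]
70 697 top [ -3.  51. 190.] x range [-62.  62.] z range [ 79. 189.]
```

Nearly shut. I press gently in small steps and watch the force.

```bash
p='python3 -m pendant'
$p '{"linear":[[0,0,0.02],[0,0,0.04],[0,0,0.04]],"dr":[[0,0,0],[0,0,0],[0,0,0]],"grip":[-1,-1,-1]}'|sed -n '2p;4p'
cat > shut.py <<'E'
from bx import *
a,S=cloud("side"); B=np.dstack([(S[...,:2]-c)@R*1000,S[...,2]*1000])
for x0 in (-45,-25,0,25,50):
  m=(abs(B[...,1]-70)<22)&(abs(B[...,0]-x0)<10)&(B[...,2]>60)&(B[...,2]<110); print(x0,m.sum(),np.median(B[m][:,2]).round(1))
E
python3 shut.py
```

```text
position: [0.4591, -0.2424, 0.044]
contact_force: [-1.8, 0.4, 7.3]
-45 63 81.7
-25 65 82.0
0 64 81.6
25 64 81.6
50 63 81.9
```

```bash
p='python3 -m pendant'
$p '{"linear":[[0,0,0.015],[0,0,0.015],[0,0,0.015]],"dr":[[0,0,0],[0,0,0],[0,0,0]],"grip":[-1,-1,-1]}'|sed -n '2p;4p'
$p '{"linear":[[0,0,-0.3],[0,0,-0.8],[0,0,-1],[0,0,-1],[0,0,-1]],"dr":[[0,0,0],[0,0,0],[0,0,0],[0,0,0],[0,0,0]],"grip":[-1,-1,-1,-1,-1]}'|sed -n '2p;4p'
$p '{"linear":[[0,0,-0.5],[0,0,-1],[0,0,-1],[0,0,-1],[0,0,-1]],"dr":[[0,0,0],[0,0,0],[0,0,0],[0,0,0],[0,0,0]],"grip":[-1,-1,-1,-1,-1]}'
python3 - <<'E'
import shut
from bx import *
a,W=cloud("wrist"); B=np.dstack([(W[...,:2]-c)@R*1000,W[...,2]*1000])
for x0 in (-55,-30,0,30,55):
  m=(abs(B[...,1])<90)&(abs(B[...,0]-x0)<6)&(B[...,2]>60)&(B[...,2]<110); print(x0,m.sum(),np.median(B[m][:,2]).round(1))
E
```

```text
position: [0.4591, -0.2424, 0.0438]
contact_force: [-5.9, 3.8, 23.6]
position: [0.4588, -0.2419, 0.1221]
contact_force: [-0.4, -0.6, 0.2]
t: 32.75
position: [0.4578, -0.2415, 0.2007]
orientation: [[0.956, 0.294, -0.002], [0.294, -0.956, 0.001], [-0.002, -0.002, -1.0]]
contact_force: [-0.0, -0.3, -0.5]
width: 0.0003
gripper_force: 0.0
-45 63 81.7
-25 62 82.1
0 63 81.9
25 64 81.4
50 61 81.2
-55 1981 80.7
-30 2124 80.7
0 2293 80.8
30 2656 80.7
55 2770 80.6
```

The cover is flat at 81 mm, so it's shut, and the arm is clear. I'm handing in.

```bash
python3 -c "
from workcell import *
print(job_done())"
```

```text
the job is handed in; nothing more can be done
None
```

The job is done and handed in at about 33 s: pack seated in the bay, isolator toggle snapped on (second push; the first passed over the lever), cover shut flat at 81 mm, arm clear; I did not re-measure the bystanders at the end.

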